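Stack the empty parts tote on the loaded one, turned end for end

TASK

Stack the empty blue tote on the blue tote that has parts in it: turn it half round so that the two yellow ends lie at opposite ends and it stands level, locked inside the lower rim, on the lower tote's posts, instead of nesting down into it. Set it down rather than letting it fall, leave the loaded tote standing where it is, do not disturb the grey tote, and let go.

Things in the scene. Friction and masses are not known exactly. Their poses are not given: they have to be found in the camera images.
- empty_tote: Empty blue tote, 0.2-0.45 kg, upright on the bench; to be moved. Origin: centre of its underside; x along its length towards its yellow end, z up. 191 mm long (x), 141 wide (y) over the flared rim, 85 high; the base (lowest 33 mm) is only 156 x 106, with unevenly spaced pockets in its long sides. Four posts inside have flat tops 70 mm above the underside.
- empty_grip (a point): Middle of the top edge of the empty blue tote's black grip bar: on the tote's centre, 66 mm above its underside. The bar is an upright wall 12 mm thick (along the tote's x) across the full inside width (120 mm along y); its side faces reach down to 21 mm above the underside. Pinch it from above, closing along the tote's x; free space to the end walls 85 mm each way.
- empty_mark (a point): Middle of the yellow rim edge of the empty blue tote: 90 mm along x and 84 mm above its origin.
- loaded_tote: Blue tote of the same shape, with small metal parts fixed in it (up to 46 mm above its underside), 0.7-1.1 kg, loose on the bench. Origin: centre of underside; x towards its yellow end. Inside the rim 170 x 120 mm: a tote's base has 7 mm play all round; top 8 mm flared 45 deg. as lead-in. Another tote set the same way round nests (underside 48 mm above this one's); turned half round, 70 mm, on the posts.
- grey_tote: Grey tote of the same shape and size with a yellow end, empty, standing on the bench: a bystander. Origin: centre of its underside; x towards its yellow end.
Things that resemble listed ones, but are neither listed nor needed, are in the scene too. Leave any green look-alike of the empty_tote alone.

How it is judged (in metres and radians):
At the end, for the whole second after the job is handed in: The empty blue tote stands at rest on the loaded one with its underside 66 to 74 mm above the loaded tote's underside, centres within 15 mm in plan, long axes within 10 degrees, yellow ends at opposite ends, both totes level within 3 degrees, the loaded tote within 30 mm of where it stood (z of empty_tote in the frame of loaded_tote between 0.066 and 0.074 m and horizontal distance between empty_tote and loaded_tote below 0.015 m and x of empty_mark in the frame of loaded_tote below -0.06 m and angle between the x axis of empty_tote and the x axis of loaded_tote, either way round below 0.18 rad and angle between each of empty_tote, loaded_tote's own z axis and vertical below 0.05 rad and distance of loaded_tote from where it was at the start of the episode below 0.03 m and linear speed of empty_tote below 0.02 m/s); the robot touches nothing.
It fails at once if the empty tote is let go in the air (no finger touching it while its underside is more than 120 mm above the bench) (height (world z) of empty_tote above 0.12 m and contact force between the fingers and empty_tote below 0.05 N).
It fails at once if the grey tote is moved by more than 25 mm (distance of grey_tote from where it was at the start of the episode above 0.025 m).
It fails at once if the loaded tote is moved by more than 50 mm (distance of loaded_tote from where it was at the start of the episode above 0.05 m).
It also fails if it takes over 42 s, if anything falls off the work surface, if the arm or the gripper's body presses on something with over 40 N, if the wrist force passes 120 N, or if a joint passes its speed limit or range.

ROBOT

A 6-joint arm with a two-finger parallel gripper is mounted at the origin on the work surface. World frame = base frame: x ahead of the robot, y to its left, z up, the work surface at z = 0. Lengths are in mm, angles in rad, forces in N, time in s.
With the tool pointing down it reaches from about 350 to 975 mm from the base axis. Payload 7.1 kg.
Tool frame: the origin (TCP) lies midway between the tips of the shut fingers; the grasp point (between the pads) lies 19 mm behind it (ctrl.grasp_offset is the distance from the TCP to the grasp point, in mm); z points along the fingers, y is the line along which they close (so a half turn about z gives the same grasp; the last joint's range is limited). The gripper opens to 88 mm and grips with 3 to 60 N. Pads are 20 mm wide; open, the fingers measure 115 mm over their backs; the gripper's body (75 mm by 178 mm) begins 61 mm behind the grasp point.
Start: joints at [1.173, 0.423, 1.63, -0, 1.089, -0.019], TCP at [231.096, 580.689, 222.675] pointing down, gripper open.
Joint ranges: [-3, 3], [-0.9, 2.11], [0.09, 2.58], [-1.31, 4.45], [0.11, 2.69], [-2.54, 2.54]. Speed limits (rad/s): [2.39, 2.39, 3.01, 3.14, 3.14, 3.14].

INTERFACE

Orientations are given as a rotation vector (axis times angle).
In Python, from workcell import sensors, viewer, ctrl gives the robot as it stands. The module is installed in compiled form; this text tells all that it offers.
- The arm moves only by the shell command python3 -m handwheel 'ROWS'. ROWS is JSON, a list of rows, each a list of 7 numbers: the shift along the tool's x, y, z in mm, then the turn, a rotation vector about the tool's x, y, z in rad, then the closure, from 0 (fully open) to 1 (shut). In form: [[x, y, z, rx, ry, rz, jaw], ...]. A call has 1 to 10 rows; each row shifts and turns the commanded pose from where the row before left it, along the tool's axes as they then stand; what a row does not reach is not made up. A row lasts 1/8 s, in which the tool goes at most 62.5 mm and 10.7 degrees, less where a joint would pass 70% of its speed; a pose out of reach is approached as far as the arm can. A call is refused whole if a number of a shift passes 62.5 or a number of a turn 0.188, either way. A call with a gripper value outside its range is refused whole. The fingers move at their own pace and stop on an object; the grip force is fixed at half the most. Time passes only in rows, so rows that do not move let the fingers close. It gives the time, the measured TCP pose, the force, the opening and the grip force at its end, in the units of the state.
- sensors.get_obs(): the state, without advancing time (a new reading comes with each control period).
- viewer.get_image(name): name is "side" or "top"; returns a dict with "frame" (480x640x3 uint8, blue, green, red), "fov_y" (degrees; the focal length in pixels is half the picture's height over the tangent of half this angle, whatever the lens; pixels are square), "cx", "cy" (the principal point, pixels), "R" (3x3) and "t" (3): a world point X has camera coordinates R X + t. Camera axes: x right, y down, z forward; pixel columns grow to the right and rows downward; lengths in mm; the calibration is good to about 2 mm. A picture is of the moment at which its call begins. There is no depth.
- ctrl.close_job(): hands the job in; it is judged then, once.
The state is a dict: "t": time; "qpos": joint angles; "qvel": joint speeds; "joint_torque": joint torques, N m; "ee_pos": TCP position; "orientation": TCP orientation; "ft_force": force on the tool from outside, world axes, zero at the start; "moment": the same for the moment, N m; "width": finger opening in mm; "grasp_force": force on a finger pad.
Only numpy, scipy, OpenCV 4.12 (cv2) and the standard library are available. Lean on these libraries where they do the work, as an engineer would, in place of code of your own. Each camera call takes 0.05 s, during which the arm holds its last target. There are 200 camera calls.

## Working session

There is one attempt and no reset: what is moved stays moved. The work goes in short steps, Python scripts to look and compute and a shell command to move; the robot and the scene stay as the last step left them, time stands still between calls to the robot, and variables do not carry over. Pictures are saved under pics/ and viewed, at most 10 in all, crops included, and the job is handed in when it is done.

```bash
mkdir -p pics; cat > h.py <<'E'
import numpy as np, cv2
from workcell import sensors, viewer, ctrl
def grab(n,f=None):
    d=viewer.get_image(n)
    if f: cv2.imwrite('pics/'+f,d['frame'])
    return d
def ray(d,u,v,z):
    f=d['frame'].shape[0]/2/np.tan(np.radians(d['fov_y'])/2)
    R=np.array(d['R']);t=np.array(d['t']).ravel()
    c=-R.T@t; r=R.T@np.array([(u-d['cx'])/f,(v-d['cy'])/f,1.])
    return c+r*(z-c[2])/r[2]
def proj(d,X):
    f=d['frame'].shape[0]/2/np.tan(np.radians(d['fov_y'])/2)
    p=np.array(d['R'])@np.array(X,float)+np.array(d['t']).ravel()
    return np.array([d['cx']+f*p[0]/p[2],d['cy']+f*p[1]/p[2]])
E
python3 - <<'E'
from h import *
for n in('top','side'):
    d=grab(n,n+'0.png');R=np.array(d['R']);print(n,d['fov_y'],d['cx'],d['cy'],-R.T@np.array(d['t']).ravel(),R.round(2).tolist())
print(sensors.get_obs())
E
```

```text
top 52.40376066251255 328.9840856145621 239.11188396877654 [ 390.78280927  109.34858878 1230.701499  ] [[-0.02, -1.0, -0.01], [-0.99, 0.02, -0.13], [0.13, 0.01, -0.99]]
side 51.941495755843945 311.4484262954039 242.40157361645817 [ 454.86181641 -606.44313702  911.05610355] [[0.99, -0.14, -0.02], [-0.12, -0.74, -0.66], [0.08, 0.65, -0.75]]
{'t': 0.1, 'qpos': array([ 1.17304481e+00,  4.23774235e-01,  1.63060857e+00,  2.88402106e-05,
        1.08860908e+00, -1.90219605e-02]), 'qvel': array([ 0.00144197, -0.00102373, -0.0023575 ,  0.00017185,  0.0003983 ,
       -0.00015623]), 'joint_torque': array([-9.42306215e-04, -5.45611954e+01, -2.74322069e+01,  6.44204859e-02,
        1.87440118e-02, -3.75275056e-05]), 'ee_pos': array([230.872772  , 580.24922868, 221.97527609]), 'orientation': array([-5.91319227e-01, -3.08512004e+00,  2.14183229e-03]), 'ft_force': array([-0.09519703,  0.2915981 , -0.97844527]), 'moment': array([ 0.01251308, -0.01103777,  0.00969191]), 'grasp_force': 0.0, 'width': 87.98305393626399}
```

View pics/top0.png

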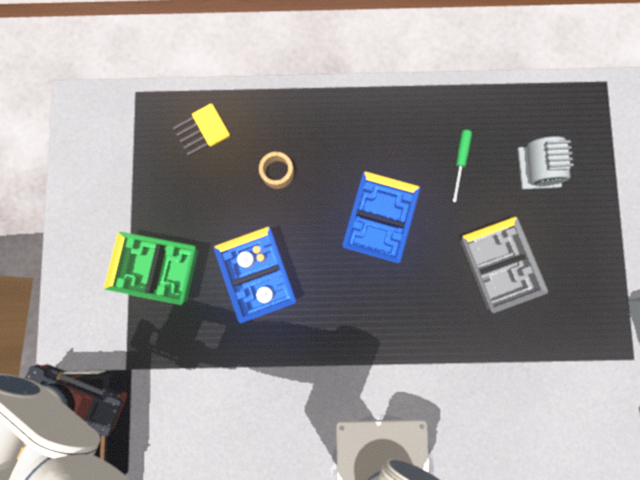

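View pics/side0.png

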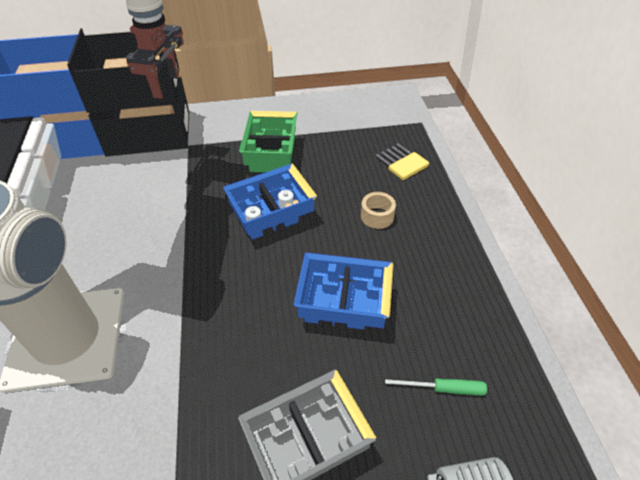

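The top view shows the empty blue tote at about (382,217) with its yellow end at (391,183). The loaded one is at (255,275) with its yellow end at (243,240), and the grey one is at (504,265). The side view agrees: empty tote at (345,290), loaded at (270,202).

```bash
cat > meas.py <<'E'
from h import *
def meas(d,seeds,zr=85):
    hsv=cv2.cvtColor(d['frame'],cv2.COLOR_BGR2HSV)
    b=cv2.inRange(hsv,(100,120,60),(130,255,255)); y=cv2.inRange(hsv,(18,120,120),(34,255,255))
    out={}
    for k,(u,v) in seeds.items():
        roi=np.zeros_like(b); cv2.circle(roi,(u,v),62,255,-1)
        m=cv2.morphologyEx((b|y)&roi,cv2.MORPH_CLOSE,np.ones((5,5)))
        c=max(cv2.findContours(m,0,2)[0],key=cv2.contourArea)
        P=np.array([ray(d,*q,zr)[:2] for q in c[:,0].astype(float)],np.float32)
        r=cv2.minAreaRect(P)
        cy=max(cv2.findContours(cv2.morphologyEx(y&roi&cv2.drawContours(np.zeros_like(b),[c],-1,255,-1),cv2.MORPH_CLOSE,np.ones((5,5))),0,2)[0],key=cv2.contourArea)
        M=cv2.moments(cy); Y=ray(d,M['m10']/M['m00'],M['m01']/M['m00'],84)[:2]
        YP=np.array([ray(d,*q,84)[:2] for q in cy[:,0].astype(float)],np.float32); ry=cv2.minAreaRect(YP)
        bx=cv2.boxPoints(r); e=bx[1]-bx[0]; e2=bx[2]-bx[1]
        if np.linalg.norm(e2)>np.linalg.norm(e): e=e2
        if e@(Y-np.array(r[0]))<0:e=-e
        by=cv2.boxPoints(ry); f=by[1]-by[0]; f2=by[2]-by[1]
        if np.linalg.norm(f2)>np.linalg.norm(f): f=f2
        # black bar
        ins=cv2.drawContours(np.zeros_like(b),[c],-1,255,-1); ins=cv2.erode(ins,np.ones((9,9)))
        bl=cv2.inRange(hsv,(0,0,0),(180,255,60))&ins
        cs=cv2.findContours(bl,0,2)[0]; B=None
        if cs:
            cb=max(cs,key=cv2.contourArea);rb=cv2.minAreaRect(cb);B=(np.round(rb[0]),np.round(rb[1]),ray(d,*rb[0],66)[:2].round(1))
        print(k,'rect c',np.round(r[0],1),'size',np.round(r[1],1),'yaw deg',round(float(np.degrees(np.arctan2(e[1],e[0]))),2),'| yellow',Y.round(1),'edge+90',round(float(np.degrees(np.arctan2(f[1],f[0])))%180-90,2),np.round(ry[1],1),'| bar',B)
        out[k]=(r,Y)
    return out
if __name__=='__main__':
    print('TOP');meas(grab('top'),dict(empty=(382,217),loaded=(255,275)))
    print('SIDE');meas(grab('side'),dict(empty=(345,290),loaded=(270,202)))
    o=sensors.get_obs();from scipy.spatial.transform import Rotation as Ro
    print(Ro.from_rotvec(o['orientation']).as_matrix().round(3))
E
python3 meas.py
```

```text
TOP
empty rect c [593.7  -9.1] size [144.8 195.1] yaw deg -17.13 | yellow [678.3 -35. ] edge+90 -17.23 [132.3  19.5] | bar None
loaded rect c [462.8 293.8] size [195.3 145.8] yaw deg 19.26 | yellow [546.7 323.2] edge+90 18.86 [ 18.7 130.9] | bar None
SIDE
empty rect c [590.1 -24.3] size [177.8 194.1] yaw deg -17.2 | yellow [681.2 -40.8] edge+90 -17.03 [132.4  10.4] | bar (array([345., 288.]), array([ 6., 39.]), array([597.6,  -7. ]))
loaded rect c [470. 268.] size [200.  201.9] yaw deg 108.7 | yellow [548.5 324.4] edge+90 18.7 [ 20.3 134.3] | bar (array([266., 197.]), array([29.,  9.]), array([454.4, 294.7]))
[[-0.929  0.37  -0.   ]
 [ 0.37   0.929 -0.001]
 [ 0.    -0.001 -1.   ]]
```

Both views agree, and the sizes come out at about 195x145 against the 191x141 given:

| Tote | Centre (mm) | Yaw |
|---|---|---|
| Empty | (593.5, -9) | -17.1° |
| Loaded | (462.7, 294) | 19.1° |

The wrist range doesn't allow a single-grasp half turn: it would need q6 of about 193° or -167°. I'll grasp the tote, turn it about 74° and set it down. Then I'll regrasp with the gripper flipped and carry it over.

```bash
cat > rel.py <<'E'
import sys;from h import *
from scipy.spatial.transform import Rotation as Ro
# args: x y z yaw(of tool y, deg)
o=sensors.get_obs();R=Ro.from_rotvec(o['orientation'])
x,y,z,w=map(float,sys.argv[1:5]);d=R.inv().apply(np.array([x,y,z])-o['ee_pos'])
a=np.radians(w);T=Ro.from_matrix(np.array([[-np.sin(a),np.cos(a),0],[np.cos(a),np.sin(a),0],[0,0,-1]]).T@np.diag([1,1,1]))if 0 else Ro.from_matrix(np.column_stack([[np.sin(a)*-1*-1,-np.cos(a),0],[np.cos(a),np.sin(a),0],[0,0,-1]])*np.array([-1,1,1])*1) if 0 else None
ty=np.array([np.cos(a),np.sin(a),0]);tz=np.array([0,0,-1.]);tx=np.cross(ty,tz)
rv=(R.inv()*Ro.from_matrix(np.column_stack([tx,ty,tz]))).as_rotvec()
print('shift',d.round(1),'len',np.linalg.norm(d).round(1),'turn',rv.round(4),'t',o['t'],'q',np.degrees(o['qpos']).round(1),'w',o['width'],'F',o['ft_force'].round(1),'ee',o['ee_pos'].round(1))
E
sed -i '/^a=/s/;T=.*//' rel.py
python3 -m handwheel '[[-46,-34,0,0,0,0,0],[-46,-34,0,0,0,0,0],[-46,-34,0,0,0,0,0],[-46,-34,0,0,0,0,0],[-46,-34,0,0,0,0,0],[-46,-34,0,0,0,0,0],[-46,-34,0,0,0,0,0],[-46,-34,0,0,0,0,0],[-46,-34,0,0,0,0,0],[-46,-34,0,0,0,0,0]]' 
python3 -m handwheel '[[0,0,0,0,0,0.186,0],[0,0,0,0,0,0.186,0],[0,0,0,0,0,0.186,0],[0,0,0,0,0,0.186,0],[0,0,0,0,0,0.186,0],[0,0,0,0,0,0.186,0],[0,0,0,0,0,0.186,0],[0,0,0,0,0,0.186,0],[0,0,0,0,0,0,0]]'
python3 rel.py 593.5 -9 130 -17.1
```

```text
t: 1.45
ee_pos: [533.5, 92.9, 222.7]
orientation: [0.592, 3.085, 0.0]
ft_force: [0.1, 0.3, -0.1]
width: 87.9
grasp_force: 0.0
t: 2.58
ee_pos: [532.6, 94.7, 222.6]
orientation: [-2.523, -1.872, 0.0]
ft_force: [0.1, -0.6, -0.8]
width: 88.1
grasp_force: 0.0
shift [-81.5  88.3  92.6] len 151.7 turn [-0.0002  0.0001  0.0041] t 2.575 q [  8.8  17.2 104.1  -0.   58.7  25.7] w 88.13486395079781 F [ 0.1 -0.6 -0.8] ee [532.6  94.7 222.6]
```

```bash
python3 -m handwheel '[[-27.2,29.4,31,0,0,0.004,0],[-27.2,29.4,31,0,0,0,0],[-27.1,29.5,30.6,0,0,0,0],[0,0,0,0,0,0,0],[0,0,0,0,0,0,0]]'
python3 rel.py 593.5 -9 30 -17.1
python3 -c "
from h import *
grab('side','side1.png')"
```

```text
t: 3.2
ee_pos: [592.9, -8.9, 130.2]
orientation: [-2.526, -1.866, 0.0]
ft_force: [-0.2, 0.6, -0.1]
width: 87.4
grasp_force: 0.0
shift [1.000e-01 6.000e-01 1.002e+02] len 100.2 turn [-0.0006 -0.0001  0.0002] t 3.2 q [ -2.   28.4 101.    0.   50.6  15.1] w 87.36355596663866 F [-0.2  0.6 -0.1] ee [592.9  -8.9 130.2]
```

View pics/side1.png

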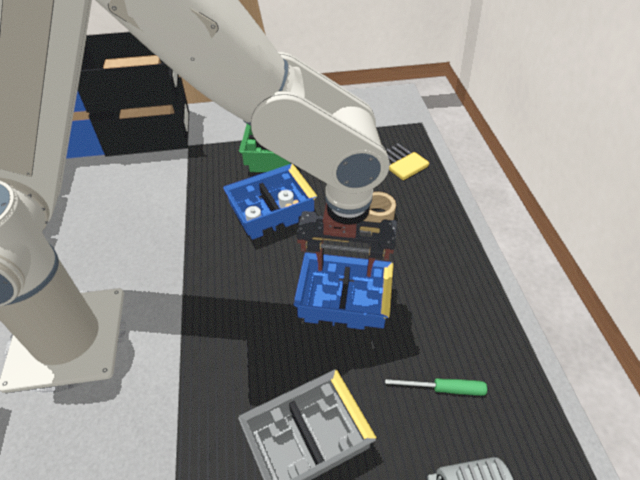

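The fingers, at (320,258) and (370,262), straddle the black bar at (346,287) over the empty tote, so I'll descend and grip.

```bash
python3 -m handwheel '[[0,0,40,0,0,0,0],[0,0,35,0,0,0,0],[0,0,25,0,0,0,0],[0,0,0,0,0,0,0],[0,0,0,0,0,0,1],[0,0,0,0,0,0,1],[0,0,0,0,0,0,1],[0,0,0,0,0,0,1],[0,0,0,0,0,0,1],[0,0,0,0,0,0,1]]'
python3 rel.py 593.5 -9 65 -17.1
```

```text
t: 4.5
ee_pos: [593.1, -9.3, 30.1]
orientation: [-2.529, -1.864, 0.0]
ft_force: [-0.2, -0.3, 0.1]
width: 31.3
grasp_force: 0.0
shift [  0.3   0.3 -34.9] len 34.9 turn [-0.0001  0.     -0.0017] t 4.5 q [ -2.   37.2 102.8  -0.   40.   15.2] w 31.27759511799525 F [-0.2 -0.3  0.1] ee [593.1  -9.3  30.1]
```

```bash
python3 -m handwheel '[[0,0,0,0,0,0,1],[0,0,0,0,0,0,1],[0,0,0,0,0,0,1],[0,0,0,0,0,0,1],[0,0,0,0,0,0,1]]'
python3 -m handwheel '[[0,0,-10,0,0,0,1],[0,0,-15,0,0,0,1],[0,0,-10,0,0,0,1],[0,0,0,0,0,0.1,1]]'
python3 rel.py 593.5 -9 65 -91
```

```text
t: 5.12
ee_pos: [593.3, -9.2, 30.0]
orientation: [2.528, 1.864, 0.0]
ft_force: [1.2, -0.9, -1.4]
width: 11.6
grasp_force: 30.0
t: 5.62
ee_pos: [594.0, -9.2, 66.8]
orientation: [2.619, 1.732, 0.003]
ft_force: [-0.3, -0.2, -4.2]
width: 12.2
grasp_force: 30.0
shift [-0.  -0.5  1.8] len 1.9 turn [ 0.0014 -0.0021  1.1861] t 5.625 q [ -2.   33.8 102.4   0.   43.7  21. ] w 12.194193712679741 F [-0.3 -0.2 -4.2] ee [594.   -9.2  66.8]
```

```bash
python3 -m handwheel '[[0,0,0,0,0,0.12,1],[0,0,0,0,0,0.17,1],[0,0,0,0,0,0.18,1],[0,0,0,0,0,0.18,1],[0,0,0,0,0,0.18,1],[0,0,0,0,0,0.18,1],[0,0,0,0,0,0.12,1],[0,0,0,0,0,0.05,1],[0,0,0,0,0,0,1]]'
python3 -m handwheel '[[0,0,12,0,0,0,1],[0,0,12,0,0,0,1],[0,0,7,0,0,0,1],[0,0,3.5,0,0,0,1],[0,0,0,0,0,0,1],[0,0,0,0,0,0,1]]'
python3 rel.py 593.5 -9 30 -91
```

```text
t: 6.75
ee_pos: [593.3, -9.2, 65.7]
orientation: [3.142, -0.014, 0.001]
ft_force: [-0.5, -0.5, -4.0]
width: 12.1
grasp_force: 30.0
t: 7.5
ee_pos: [593.4, -9.2, 30.6]
orientation: [3.142, -0.014, 0.001]
ft_force: [-0.1, -0.6, -3.3]
width: 12.1
grasp_force: 30.0
shift [ 0.1 -0.2  0.6] len 0.7 turn [ 0.     -0.0004  0.0083] t 7.5 q [ -2.   37.2 102.7  -0.   40.1  88.5] w 12.133034081158721 F [-0.1 -0.6 -3.3] ee [593.4  -9.2  30.6]
```

```bash
python3 -m handwheel '[[0,0,0.5,0,0,0,1],[0,0,0,0,0,0,0],[0,0,0,0,0,0,0],[0,0,0,0,0,0,0],[0,0,0,0,0,0,0],[0,0,0,0,0,0,0],[0,0,0,0,0,0,0],[0,0,-30,0,0,0,0],[0,0,-40,0,0,0,0],[0,0,-10,0,0,-0.1,0]]'
python3 -m handwheel '[[0,0,0,0,0,-0.18,0],[0,0,0,0,0,-0.18,0],[0,0,0,0,0,-0.18,0],[0,0,0,0,0,-0.18,0],[0,0,0,0,0,-0.18,0],[0,0,0,0,0,-0.18,0],[0,0,0,0,0,-0.18,0],[0,0,0,0,0,-0.18,0],[0,0,0,0,0,-0.18,0],[0,0,0,0,0,-0.18,0]]'
python3 -m handwheel '[[0,0,0,0,0,-0.18,0],[0,0,0,0,0,-0.18,0],[0,0,0,0,0,-0.18,0],[0,0,0,0,0,-0.18,0],[0,0,0,0,0,-0.18,0],[0,0,0,0,0,-0.18,0],[0,0,0,0,0,-0.16,0],[0,0,0,0,0,0,0]]'
python3 rel.py 593.5 -9 30 89.5
python3 -c "
from h import *
grab('side','side2.png')"
```

```text
t: 8.75
ee_pos: [594.7, -9.3, 112.7]
orientation: [3.138, 0.146, 0.006]
ft_force: [0.9, -0.1, -0.2]
width: 87.5
grasp_force: 0.0
t: 10.0
ee_pos: [593.1, -9.2, 110.0]
orientation: [-1.831, -2.552, 0.0]
ft_force: [-0.2, -0.6, -0.0]
width: 87.4
grasp_force: 0.0
t: 11.0
ee_pos: [593.1, -9.2, 110.0]
orientation: [-0.019, -3.141, 0.0]
ft_force: [-0.7, -0.4, -0.3]
width: 88.0
grasp_force: 0.0
shift [-0.4  0.2 80. ] len 80.0 turn [-0.     -0.0001 -0.0035] t 11.0 q [ -2.   30.1 101.6  -0.   48.4 -91.3] w 87.96939419757723 F [-0.7 -0.4 -0.3] ee [593.1  -9.2 110. ]
```

View pics/side2.png

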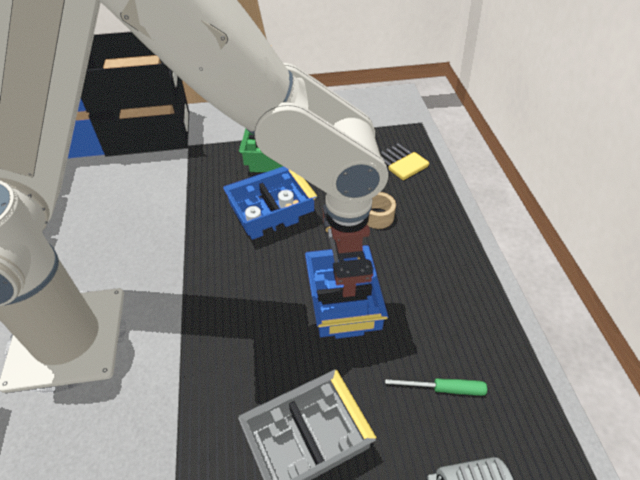

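The tote stands on the bench with its yellow end towards the camera at (352,325), the bar is at (345,293), and the gripper is flipped above it. Next I'll regrasp and lift.

```bash
python3 -m handwheel '[[0,0,35,0,0,0,0],[0,0,30,0,0,0,0],[0,0,15,0,0,0,0],[0,0,0,0,0,0,1],[0,0,0,0,0,0,1],[0,0,0,0,0,0,1],[0,0,0,0,0,0,1],[0,0,0,0,0,0,1],[0,0,0,0,0,0,1],[0,0,0,0,0,0,1]]'
python3 -m handwheel '[[0,0,0,0,0,0,1],[0,0,0,0,0,0,1],[0,0,0,0,0,0,1],[0,0,0,0,0,0,1],[0,0,0,0,0,0,1]]'
python3 -m handwheel '[[0,0,-10,0,0,0,1],[0,0,-30,0,0,0,1],[0,0,-40,0,0,0,1],[0,0,-40,0,0,0,1],[0,0,-30,0,0,0,1],[0,0,-20,0,0,0,1],[0,0,0,0,0,0,1]]'
python3 rel.py 462.7 294 200 19.1
```

```text
t: 12.3
ee_pos: [593.2, -9.2, 30.1]
orientation: [0.017, 3.141, -0.0]
ft_force: [-0.1, 0.3, -0.6]
width: 21.1
grasp_force: 0.0
t: 12.92
ee_pos: [593.1, -9.2, 30.0]
orientation: [-0.017, -3.141, 0.0]
ft_force: [-0.5, 0.3, -0.8]
width: 11.9
grasp_force: 30.0
t: 13.8
ee_pos: [593.9, -9.2, 201.8]
orientation: [0.017, 3.138, -0.0]
ft_force: [0.6, 0.3, -4.7]
width: 12.1
grasp_force: 30.0
shift [134.5 301.8   1.4] len 330.4 turn [0.0019 0.0028 1.2265] t 13.8 q [ -2.   23.   98.5   0.   58.3 -91.4] w 12.064241076940176 F [ 0.6  0.3 -4.7] ee [593.9  -9.2 201.8]
```

```bash
python3 -m handwheel '[[10,22,0,0,0,0,1],[20,45,0,0,0,0,1],[20,45,0,0,0,0,1],[20,45,0,0,0,0,1],[20,45,0,0,0,0,1],[20,45,0,0,0,0,1],[15,34,0,0,0,0,1],[9.5,20.8,0,0,0,0,1]]'
python3 -m handwheel '[[0,0,0,0,0,0.12,1],[0,0,0,0,0,0.18,1],[0,0,0,0,0,0.18,1],[0,0,0,0,0,0.18,1],[0,0,0,0,0,0.18,1],[0,0,0,0,0,0.18,1],[0,0,0,0,0,0.13,1],[0,0,0,0,0,0.076,1],[0,0,0,0,0,0,1]]'
python3 rel.py 462.7 294 101 19.1
python3 - <<'E'
from meas import *
d=grab('top','top3.png');grab('side','side3.png')
E
```

```text
t: 14.8
ee_pos: [459.2, 295.8, 198.6]
orientation: [-0.014, -3.139, 0.002]
ft_force: [-0.3, -0.9, -3.7]
width: 11.7
grasp_force: 30.0
t: 15.92
ee_pos: [460.3, 294.1, 198.8]
orientation: [-1.819, -2.56, 0.004]
ft_force: [-0.3, -0.3, -3.9]
width: 11.6
grasp_force: 30.0
shift [-0.8  2.5 97.8] len 97.8 turn [-0.0027  0.0003  0.0019] t 15.925 q [ 31.3  19.5 104.4   0.   56.2  12.1] w 11.631847528278485 F [-0.3 -0.3 -3.9] ee [460.3 294.1 198.8]
```

View pics/side3.png

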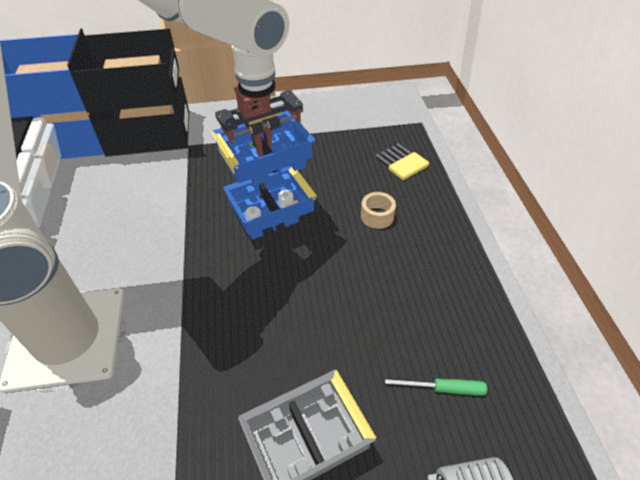

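View pics/top3.png

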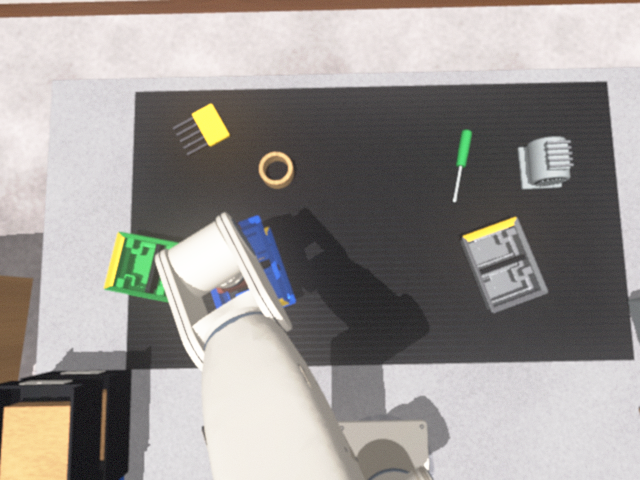

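The held tote's yellow end is at (228,152) and the loaded tote's is at (302,184), so the ends are opposite as needed. Before lowering, I'll use the yellow edge to check the sideways offset of the held tote in the hand.

```bash
python3 - <<'E'
from h import *
d=grab('side');o=sensors.get_obs();e=o['ee_pos'];print(e.round(1))
hsv=cv2.cvtColor(d['frame'],cv2.COLOR_BGR2HSV);y=cv2.inRange(hsv,(18,120,120),(34,255,255))
a=np.radians(19.1);ux=np.array([np.cos(a),np.sin(a)]);uy=np.array([-ux[1],ux[0]])
for n,(u,v),z,c in(('held',(228,152),84+e[2]-30,e[:2]),('loaded',(302,184),84,np.array([462.7,294]))):
    r=np.zeros_like(y);cv2.circle(r,(u,v),32,255,-1)
    k=max(cv2.findContours(y&r,0,2)[0],key=cv2.contourArea)
    P=np.array([ray(d,*q,z)[:2] for q in k[:,0].astype(float)],np.float32);b=cv2.minAreaRect(P)
    Q=P-c;s=Q@ux;t=Q@uy
    print(n,'rel along x',s.min(),s.max(),'across',t.min(),t.max(),'mid',(t.min()+t.max())/2,b)
E
```

```text
[461.1 294.1 199.5]
held rel along x -100.20338831649882 -82.04898690044283 across -76.0335518435817 58.8640541918662 mid -8.584748825857751 ((377.6513671875, 256.1376953125), (18.015625, 134.861572265625), 19.380155563354492)
loaded rel along x 79.2162949032543 97.87797383886463 across -63.85873004300807 37.124088725882636 mid -13.367320658562718 ((550.7374877929688, 310.3218078613281), (18.657419204711914, 100.98117065429688), 19.245492935180664)
```

```bash
python3 - <<'E'
from h import *
out=[]
a=np.radians(19.1);ux=np.array([np.cos(a),np.sin(a),0]);uy=np.array([-ux[1],ux[0],0]);uz=np.array([0,0,1.])
e=sensors.get_obs()['ee_pos']
for n,(x0,y0,w,h),k in(('top',(195,200,115,120),4),('side',(200,100,130,150),4)):
    d=grab(n);im=cv2.resize(d['frame'][y0:y0+h,x0:x0+w],None,fx=k,fy=k,interpolation=cv2.INTER_CUBIC)
    for c,z,col in((e*[1,1,0],85+e[2]-30,(0,0,255)),(np.array([462.7,294,0]),85,(255,255,255))):
        pts=[(proj(d,c+sx*95.5*ux+sy*70.5*uy+z*uz)-[x0,y0]+.5)*k for sx,sy in((1,1),(1,-1),(-1,-1),(-1,1))]
        cv2.polylines(im,[np.int32(pts)],True,col,1)
    out.append(cv2.resize(im,(400,600) if n=='top' and 0 else (im.shape[1]*400//im.shape[1],im.shape[0]*400//im.shape[1])))
H=max(i.shape[0] for i in out)
cv2.imwrite('pics/chk.png',np.hstack([cv2.copyMakeBorder(i,0,H-i.shape[0],0,0,0) for i in out]))
E
```

```text
(no output)
```

View pics/chk.png

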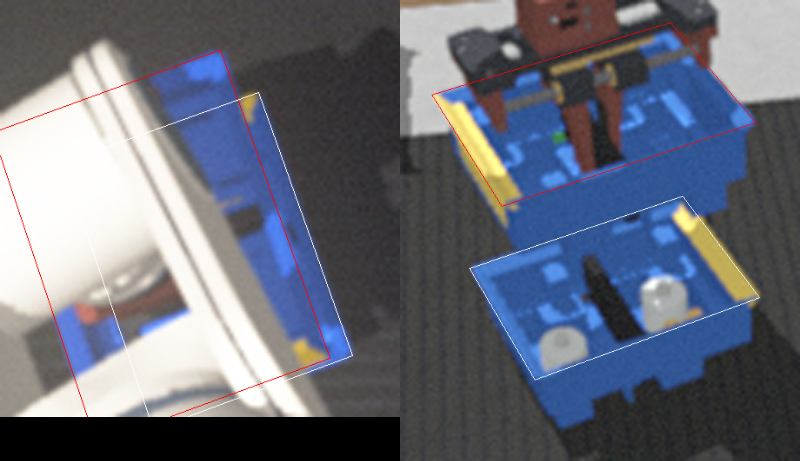

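The projected rims fit both totes within about 3 mm. The earlier "-8.6 mm" came from the yellow outer face, so the alignment is good and I'll lower.

```bash
python3 -m handwheel '[[0,1,15,0,0,0,1],[0,0.5,25,0,0,0,1],[0,0,20,0,0,0,1],[0,0,10,0,0,0,1],[0,0,8,0,0,0,1],[0,0,6,0,0,0,1],[0,0,4,0,0,0,1],[0,0,0,0,0,0,1],[0,0,0,0,0,0,1]]'
python3 rel.py 462.7 294 101 19.1
```

```text
t: 17.3
ee_pos: [463.6, 294.7, 112.4]
orientation: [1.821, 2.56, 0.001]
ft_force: [0.3, 0.3, -3.5]
width: 12.0
grasp_force: 30.0
shift [-0.4 -1.1 11.4] len 11.5 turn [ 0.0007 -0.0002  0.0006] t 17.3 q [ 31.2  26.8 107.2   0.   45.9  12.1] w 11.968415073211064 F [ 0.3  0.3 -3.5] ee [463.6 294.7 112.4]
```

```bash
python3 -m handwheel '[[0,-0.8,3,0,0,0,1],[0,0,3,0,0,0,1],[0,0,2,0,0,0,1],[0,0,1.5,0,0,0,1],[0,0,1,0,0,0,1],[0,0,0,0,0,0,1],[0,0,0,0,0,0,1]]'
python3 rel.py 462.7 294 100 19.1
```

```text
t: 18.18
ee_pos: [462.6, 294.3, 101.6]
orientation: [1.821, 2.56, 0.0]
ft_force: [0.1, 0.2, -3.4]
width: 11.8
grasp_force: 30.0
shift [-0.3 -0.   1.6] len 1.6 turn [ 0.0001 -0.      0.0007] t 18.175 q [ 31.2  27.8 107.6  -0.   44.7  12.1] w 11.762411108263809 F [ 0.1  0.2 -3.4] ee [462.6 294.3 101.6]
```

```bash
python3 -m handwheel '[[0,0,1,0,0,0,1],[0,0,0.8,0,0,0,1],[0,0,0,0,0,0,1]]'
python3 -m handwheel '[[0,0,0.6,0,0,0,1],[0,0,0,0,0,0,1],[0,0,0,0,0,0,1]]'
```

```text
t: 18.55
ee_pos: [462.6, 294.3, 100.0]
orientation: [1.821, 2.56, 0.0]
ft_force: [-1.6, -0.2, 1.0]
width: 11.8
grasp_force: 30.0
t: 18.92
ee_pos: [462.6, 294.3, 100.0]
orientation: [1.821, 2.56, 0.0]
ft_force: [-3.4, -2.3, 7.3]
width: 11.7
grasp_force: 30.0
```

Contact came at TCP z = 100 mm, so the underside is at 70 mm, on the posts. I'll release, retreat and check.

```bash
python3 -m handwheel '[[0,0,0,0,0,0,0],[0,0,0,0,0,0,0],[0,0,0,0,0,0,0],[0,0,0,0,0,0,0],[0,0,0,0,0,0,0],[0,0,0,0,0,0,0],[0,0,-20,0,0,0,0],[0,0,-40,0,0,0,0],[0,0,-50,0,0,0,0],[0,0,-50,0,0,0,0]]'
python3 -m handwheel '[[-50,0,0,0,0,0,0],[-60,0,0,0,0,0,0],[-60,0,0,0,0,0,0],[-60,0,0,0,0,0,0],[-60,0,0,0,0,0,0],[-30,0,0,0,0,0,0],[0,0,0,0,0,0,0]]'
python3 - <<'E'
from h import *
from meas import meas
a=np.radians(19.1);ux=np.array([np.cos(a),np.sin(a),0]);uy=np.array([-ux[1],ux[0],0]);out=[]
for n,(x0,y0,w,h) in(('top',(195,200,115,140)),('side',(200,130,130,150))):
    d=grab(n)
    if n=='top':
        try: meas(d,dict(stack=(255,275)),155)
        except Exception as ex: print(ex)
    im=cv2.resize(d['frame'][y0:y0+h,x0:x0+w],(400,400*h//w),interpolation=cv2.INTER_CUBIC);k=400/w
    c=np.array([462.7,294,0])
    for z,col in((155,(0,0,255)),(85,(255,255,255))):
        pts=[(proj(d,c+sx*95.5*ux+sy*70.5*uy+[0,0,z])-[x0,y0]+.5)*k for sx,sy in((1,1),(1,-1),(-1,-1),(-1,1))]
        cv2.polylines(im,[np.int32(pts)],True,col,1)
    out.append(im)
H=max(i.shape[0] for i in out)
cv2.imwrite('pics/fin.png',np.hstack([cv2.copyMakeBorder(i,0,H-i.shape[0],0,0,0) for i in out]))
E
```

```text
t: 20.18
ee_pos: [462.3, 294.1, 260.6]
orientation: [-1.821, -2.56, 0.001]
ft_force: [-0.3, 0.1, 0.4]
width: 87.7
grasp_force: 0.0
t: 21.05
ee_pos: [567.8, -9.9, 259.0]
orientation: [1.825, 2.557, -0.0]
ft_force: [-1.2, 0.6, -0.6]
width: 87.9
grasp_force: 0.0
stack rect c [463.6 290.9] size [193.9 151.6] yaw deg -160.78 | yellow [377.9 276.1] edge+90 19.9 [ 17.8 141.3] | bar None
```

View pics/fin.png

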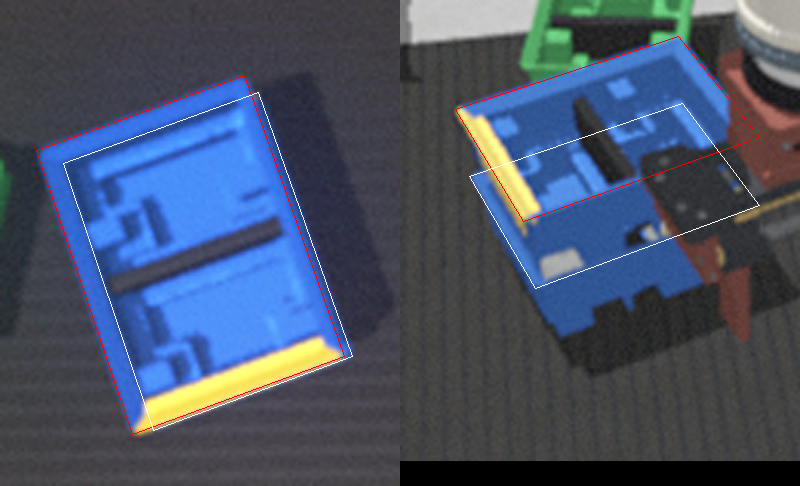

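The upper rim fits the z = 155 mm outline in both views, so it is level at +70 mm, with its yellow end opposite and the gripper clear. I'll hand it in.

```bash
python3 -c "
from workcell import ctrl
print(ctrl.close_job())"
```

```text
the job is handed in; nothing more can be done
None
```

The empty blue tote is turned half round and stands on the loaded tote's posts with its underside about 70 mm up, let go, and the job was handed in at about 21 s; the hand-in returned no verdict.

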